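Set the indexing turntable and clamp it

TASK

Set the indexing jig: with a fingertip, push the upright pin on the round turntable until the index line on the turntable lines up with the one long line on the scale ring around it. Then, with the turntable left at that setting, push the clamp slide fully in toward the turntable with a fingertip. Only push, lightly: do not grip the turntable or the slide, and leave the small parts lying about where they are.

Things in the scene. Friction and masses are not known exactly. Their poses are not given: they have to be found in the camera images.
- jig: Fixed wooden base board, 18 mm thick, x -100 to 100 mm, y -195 to 100 mm, z up. Origin on the bench, under the axis of the round aluminium turntable (130 mm diameter, top 33 mm above the bench, hub 40 mm), which turns about this z axis inside a fixed ring. Two loose cauls (24 mm high) lie on the board near x +70 and -70, y -140 mm, beside the clamp slide.
- turntable (a joint): Turntable angle, rad, -1.6 to 1.6; grows counter-clockwise from above. At 0 its index line points along the jig's +x, its pin to -x. It starts at -1.3 to -0.9 and has to be turned counter-clockwise (0.6 to 2.0 rad) to reach the long line. It is stiff (friction 0.06 N m, about 1.3 N at the pin), does not spring back, and stays where it is left.
- index_end (a point): Outer end of the turntable's index line (dark engraved radial line 30 mm long, 3.4 mm wide), at 64 mm from the axis, on the top of the turntable; turns with it.
- pin_top (a point): Centre of the top of the upright steel finger pin on the turntable: 12 mm diameter (18 mm collar in the lowest 3 mm), rising 30 mm above the turntable's top, to 63 mm above the bench; 46 mm from the axis, opposite to the index line. Turns with the turntable.
- long_line_end (a point): Inner end of the long line on the scale ring (dark radial line across the ring, 22 x 3.4 mm), 67 mm from the axis. Five short lines (8 mm) lie on each side, 12 degrees apart. The aluminium ring (133 mm inside, 180 mm outside diameter, top 33 mm above the bench) is fixed; its long line lies -0.3 to 0.7 rad from the jig's +x, differently at each start.
- clamp_slide (a joint): Travel of the clamp slide, m: 0 drawn out (start, up to 0.003), 0.020 fully in at its stop. It slides along the jig's +y, toward the turntable, with 2 N friction and no spring. Fully in, its tongue covers the turntable's edge but does not turn it.
- push_face (a point): Middle of the outer face of the clamp slide's upright push plate, 48 mm above the bench; the plate is 36 mm wide, 8 mm thick and stands from 19 to 61 mm above the bench. Pushed here along the jig's +y the slide goes in; drawn out, the face lies at y -147 mm of the jig, x 0.

How it is judged:
By the outcome, as a careful person would: the job done as asked, in the order asked, and still so for the second after the job is handed in, with the robot touching nothing.
It also fails if it takes over 61 s, if anything falls off the work surface, if the arm or the gripper's body presses on something with over 40 N, if the wrist force passes 120 N, or if a joint passes its speed limit or range.

ROBOT

A 7-joint arm with a two-finger parallel gripper is mounted at the origin on a cart in front of the work surface, level with it; the furniture and walls round the work are solid. World frame = base frame: x ahead of the robot, y to its left, z up, the work surface at z = 0. Lengths are in m, angles in rad, forces in N, time in s.
With the tool pointing down it reaches from about 0.425 to 0.925 m from the base axis. Payload 6.8 kg.
Tool frame: the origin (TCP) lies between the finger pads; the fingertips stand 14 mm ahead of it and the grasp point (between the pads) lies 5 mm behind it; z points along the fingers, y is the line along which they close (so a half turn about z gives the same grasp; the last joint's range is limited). The gripper opens to 85 mm and grips with 20 to 120 N. Pads are 22 mm wide; open, the fingers measure 114 mm over their backs; the gripper's body (76 mm by 85 mm) begins 54 mm behind the grasp point. The pads swing forward as they close: fully open they stand 13 mm farther back than shut.
Start: joints at [-1.453, 0.477, 0.022, 1.555, -0.011, 1.109, -0.083], TCP at [0.151, 0.658, 0.216] pointing down, gripper open.
Joint ranges: [-2.96, 2.96], [-0.34, 2.1], [-1.41, 1.46], [0.24, 2.44], [-1.37, 4.51], [0.17, 1.92], [-2.96, 2.96]. Speed limits (rad/s): [2.39, 2.39, 3.14, 3.14, 3.14, 3.14, 3.14].

INTERFACE

Orientations are given as a rotation vector (axis times angle).
In Python, from bench import r, eyes, ticket gives the robot as it stands. The module is installed in compiled form; this text tells all that it offers.
- The arm moves only by the tool arm_command, never from a script. Its argument "plan" is text: rows parted by semicolons, each of 4 numbers parted by spaces: the shift along the tool's x, y, z in m, then the turn about the tool's z in degrees. In form: tx ty tz yaw; .... A call has 1 to 20 rows; each row shifts and turns the commanded pose from where the row before left it, along the tool's axes as they then stand; what a row does not reach is not made up. A row lasts 1/8 s, in which the tool goes at most 62.5 mm and 10.7 degrees, less where a joint would pass 70% of its speed; a pose out of reach is approached as far as the arm can. A call is refused whole if a number of a shift passes 0.0625 or a number of a turn 10.7, either way. A call with a gripper value outside its range is refused whole. "hand" is the closure, from -1 (fully open) to 1 (shut), set as the call begins (left out, the last holds). The fingers move at their own pace and stop on an object; "grip_force" is the grip in N (left out, the last holds). Time passes only in rows, so rows that do not move let the fingers close. It gives the time, the measured TCP pose, the force, the opening and the grip force at its end, in the units of the state.
- r.get_obs(): the state, without advancing time (a new reading comes with each control period).
- eyes.grab_frame(name): name is "side" or "top"; returns (picture, depth): 480x640x3 uint8, red, green, blue; 480x640 float32, m along the optical axis (not along the pixel's ray), 0 where there is no reading.
- eyes.calibration(name): a dict with "fov_y" (degrees; the focal length in pixels is half the picture's height over the tangent of half this angle, whatever the lens; pixels are square), "cx", "cy" (the principal point, pixels), "k1" (the pictures are not rectified: a ray, as slopes to the right and down, at radius r is drawn at 1 + k1 r^2 times it, then the intrinsics apply), "origin" and "attitude" of the camera in the world. Camera axes: x right, y up, looking along -z (the intrinsics and any distortion apply to the point x, -y, -z); pixel columns grow to the right and rows downward; lengths in m; the calibration is good to about 2 mm. A picture is of the moment at which its call begins. calibration takes no time and is no camera call.
- ticket.hand_in(): hands the job in; it is judged then, once.
The state is a dict: "clock": time; "joints": joint angles; "qvel": joint speeds; "tau": joint torques, N m; "tcp_pos": TCP position; "orientation": TCP orientation; "contact_force": force on the tool from outside, world axes, zero at the start; "moment": the same for the moment, N m; "grip_width": finger opening in m; "gripper_force": force on a finger pad.
Only numpy, scipy, OpenCV 4.12 (cv2) and the standard library are available. Lean on these libraries where they do the work, as an engineer would, in place of code of your own. Each camera call takes 0.05 s, during which the arm holds its last target. There are 200 camera calls.

## Working session

There is one attempt and no reset: what is moved stays moved. The work goes in short steps, Python scripts to look and compute and a tool call to move; the robot and the scene stay as the last step left them, time stands still between calls to the robot, and variables do not carry over. Pictures are saved under pics/ and viewed, at most 10 in all, crops included, and the job is handed in when it is done.

Besides the shell and the picture viewer there is one more tool, called after "Emit:" as a command line: name --argument value ..., lists and objects as JSON in quotes. arm_command: Moves the arm, as the interface text tells. Its arguments: {"type":"object","properties":{"plan":{"type":"string"},"hand":{"type":"number"},"grip_force":{"type":"number"}},"required":["plan"]}

```bash
mkdir -p pics; cat > h.py <<'E'
import numpy as np, cv2
from scipy.spatial.transform import Rotation as R
from bench import r, eyes, ticket
def cam(n):
    c=eyes.calibration(n); f=240/np.tan(np.radians(c["fov_y"])/2)
    a=np.array(c["attitude"],float)
    M=a if a.shape==(3,3) else (R.from_rotvec(a).as_matrix() if a.size==3 else R.from_quat(a).as_matrix())
    return c,f,M,np.array(c["origin"])
def ray(n,uv):
    c,f,M,o=cam(n); K=np.array([[f,0,c["cx"]],[0,f,c["cy"]],[0,0,1]])
    p=cv2.undistortPoints(np.array(uv,float).reshape(-1,1,2),K,np.array([c["k1"],0,0,0.]))[:,0]
    return o,(np.c_[p[:,0],-p[:,1],-np.ones(len(p))])@M.T
def onplane(n,uv,z):
    o,d=ray(n,uv); return o+d*((z-o[2])/d[:,2])[:,None]
def proj(n,P):
    c,f,M,o=cam(n); q=(np.atleast_2d(P)-o)@M; s=np.c_[q[:,0]/-q[:,2],-q[:,1]/-q[:,2]]
    s=s*(1+c["k1"]*(s**2).sum(1))[:,None]; return s*f+[c["cx"],c["cy"]]
E
python3 - <<'E'
from h import *
for n in("top","side"):
    print(eyes.calibration(n)); p,d=eyes.grab_frame(n); cv2.imwrite(f"pics/{n}0.png",p[...,::-1]); np.save(f"{n}0.npy",d)
print(r.get_obs())
E
```

```text
{'fov_y': 57.20109046384566, 'cx': 317.71562691925556, 'cy': 242.2631339541782, 'k1': -0.03536544209309709, 'origin': array([ 0.47307383, -0.01912967,  0.9161269 ]), 'attitude': array([ 0.08574924, -0.1063822 , -1.58156452])}
{'fov_y': 51.14487285634014, 'cx': 320.5554325470036, 'cy': 254.31153498280455, 'k1': -0.019663894671858223, 'origin': array([ 0.35654668, -0.65997312,  0.54992146]), 'attitude': array([ 0.93592404, -0.16914029, -0.28521463])}
{'clock': 0.1, 'joints': array([-1.45308136,  0.47770486,  0.02234379,  1.55633277, -0.01153155,
        1.10932248, -0.08309807]), 'qvel': array([ 0.00136272, -0.00170423,  0.00030719, -0.00193813, -0.00015456,
       -0.00246698, -0.00133522]), 'tau': array([ 3.95726369e-03, -5.97757888e+01,  1.61300205e+00, -2.81951147e+01,
        1.27003514e-02,  5.08462836e-03,  2.12374038e-07]), 'tcp_pos': array([0.1510117 , 0.65731889, 0.21483978]), 'orientation': array([-3.53934395e-01, -3.12149609e+00,  2.57151369e-03]), 'contact_force': array([0.06744296, 0.48402994, 0.57625577]), 'moment': array([ 0.00172377, -0.06460247, -0.02589284]), 'gripper_force': 0.0, 'grip_width': 0.08521284367980525}
```

View pics/top0.png

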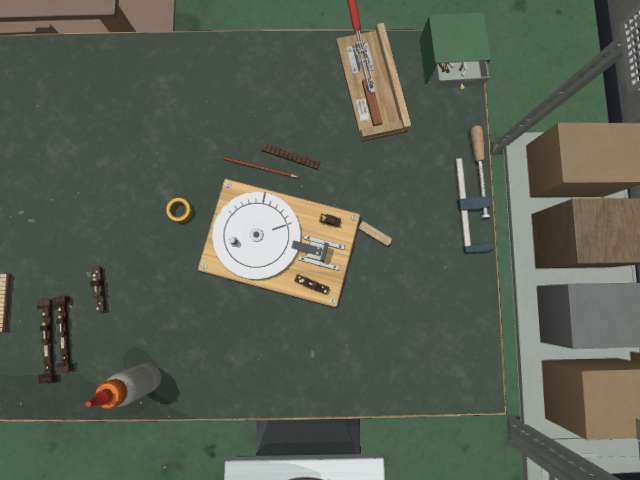

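View pics/side0.png

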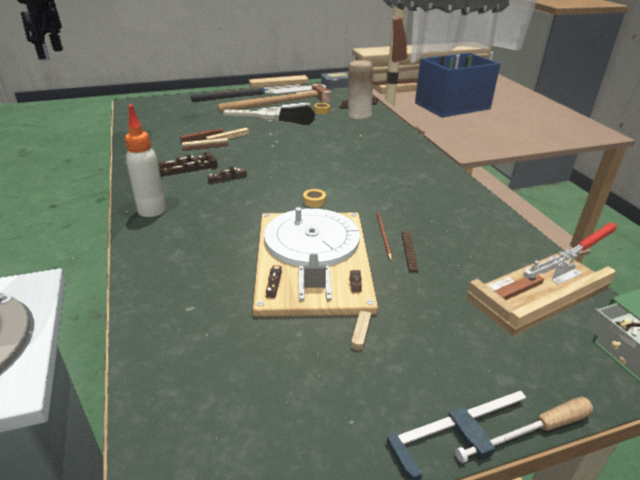

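The top view shows the jig with its turntable at about (256,235), the pin at (235,242), the index line at (279,228), the long line at about (264,198) and the clamp slide at (318,250). The side view agrees. Next I'll measure these.

```bash
cat > m.py <<'E'
from h import *
def jig(p):
    hsv=cv2.cvtColor(p,cv2.COLOR_RGB2HSV)
    # board: corners
    m=((hsv[...,1]>60)&(hsv[...,0]>8)&(hsv[...,0]<28)&(hsv[...,2]>140)).astype(np.uint8)
    m[:, :190]=0;m[:,365:]=0;m[:170]=0;m[315:]=0
    w=((hsv[...,1]<40)&(hsv[...,2]>175)).astype(np.uint8); w[:,:190]=0;w[:,365:]=0;w[:170]=0;w[315:]=0
    w=cv2.morphologyEx(w,cv2.MORPH_OPEN,np.ones((3,3)))
    cs=max(cv2.findContours(w,0,1)[0],key=cv2.contourArea)[:,0]
    P=onplane("top",cs,.033)[:,:2]
    from scipy.optimize import least_squares
    s=least_squares(lambda c:np.hypot(*(P-c[:2]).T)-.09,P.mean(0),loss="soft_l1",f_scale=.001)
    c=s.x
    mm=cv2.morphologyEx(m|w,cv2.MORPH_CLOSE,np.ones((25,25)))
    mm=cv2.morphologyEx(mm,cv2.MORPH_OPEN,np.ones((9,9)))
    b=max(cv2.findContours(mm,0,1)[0],key=cv2.contourArea)
    B=onplane("top",b[:,0],.018)[:,:2]
    rc=cv2.minAreaRect((B*1000).astype(np.float32))
    return c,rc,np.abs(s.fun)
def lines(p,c):
    g=cv2.cvtColor(p,cv2.COLOR_RGB2GRAY)
    v,u=np.mgrid[170:315,190:365]; uv=np.c_[u.ravel(),v.ravel()]
    P=onplane("top",uv,.033)[:,:2]-c; r_=np.hypot(*P.T); a=np.degrees(np.arctan2(P[:,1],P[:,0])); G=g[uv[:,1],uv[:,0]]
    return r_,a,G
E
python3 - <<'E'
from m import *
p=cv2.imread("pics/top0.png")[...,::-1].copy()
c,rc,f=jig(p); print(c,rc,np.median(f))
print(proj("top",[*c,.033]))
r_,a,G=lines(p,c)
for lo,hi in((.036,.062),(.069,.078),(.080,.087)):
    s=(r_>lo)&(r_<hi)&(G<150)
    h,e=np.histogram(a[s],180,(-180,180)); print(lo,[(int(e[i]),int(h[i])) for i in np.nonzero(h)[0]])
cv2.imwrite("pics/crop0.png",cv2.resize(p[165:320,185:400,::-1],None,fx=3.6,fy=3.6,interpolation=cv2.INTER_CUBIC))
E
```

```text
[0.59607283 0.09372709] ((590.5134887695312, 37.48478698730469), (309.8183898925781, 212.23854064941406), 74.31904602050781) 0.003662374631239404
[[255.74152715 235.80444619]]
0.036 [(-72, 3), (-70, 11), (-68, 2), (94, 1), (98, 2), (100, 2), (102, 4), (104, 6), (106, 6), (108, 5), (110, 4), (112, 5), (114, 4), (116, 2)]
0.069 [(-108, 2), (-106, 2), (-104, 2), (-102, 2), (-100, 1), (-70, 1), (-58, 1), (-48, 1), (-34, 1), (-24, 3), (-14, 1), (-12, 4), (10, 1)]
0.08 [(-172, 1), (-110, 3), (-108, 4), (-106, 5), (-104, 6), (-102, 4), (-100, 6), (-14, 1), (-12, 4)]
```

View pics/crop0.png

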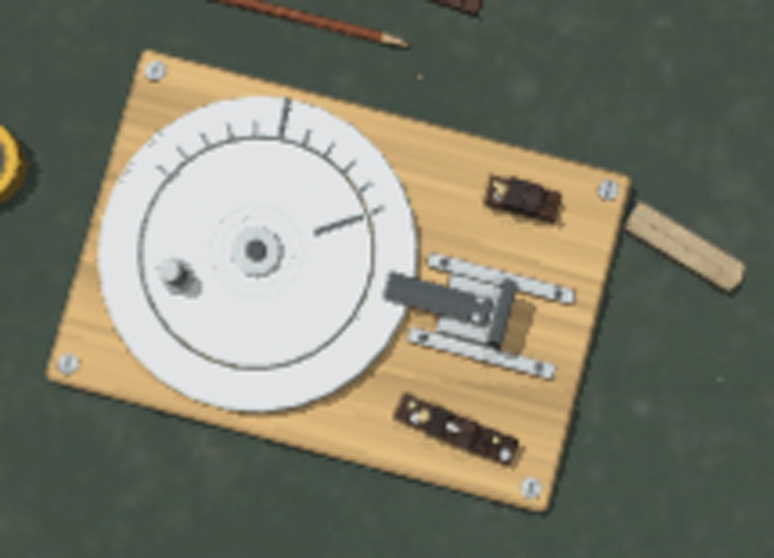

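The enlarged crop shows the long line at (284,118), the index line at (340,225), the pin at (178,272) and the hub at (257,251). The push plate is at (500,315). I'll refine the angles and work out the finger positions.

```bash
cat >> m.py <<'E'
from scipy.optimize import least_squares
def circ(p,c0):
    # ring outer edge (wood/white) + robust circle with free radius
    hsv=cv2.cvtColor(p,cv2.COLOR_RGB2HSV); w=((hsv[...,1]<45)&(hsv[...,2]>150)).astype(np.uint8)
    w=cv2.morphologyEx(w,cv2.MORPH_CLOSE,np.ones((5,5)))
    cs=max(cv2.findContours(w[170:315,190:365],0,1)[0],key=cv2.contourArea)[:,0]+[190,170]
    P=onplane("top",cs,.033)[:,:2]; P=P[abs(np.hypot(*(P-c0).T)-.09)<.008]
    s=least_squares(lambda c:np.hypot(*(P-c[:2]).T)-c[2],[*c0,.09],loss="soft_l1",f_scale=.0007)
    return s.x,np.median(abs(s.fun)),len(P)
def ang(r_,a,G,lo,hi,a0,da=7):
    s=(r_>lo)&(r_<hi)&(abs((a-a0+180)%360-180)<da); bg=np.median(G[s]); w=np.clip(bg-12-G[s].astype(float),0,None)
    t=np.radians(a[s]-a0); y=r_[s]*np.sin(t); x=r_[s]*np.cos(t)
    # offset line fit: y = b + m x
    m,b=np.polyfit(x,y,1,w=np.sqrt(w)); R0=np.average(x,weights=w)
    return a0+np.degrees(np.average(y,weights=w)/R0), np.degrees(np.arctan(m)),b*1000,w.sum()
E
python3 - <<'E'
from m import *
p=cv2.imread("pics/top0.png")[...,::-1].copy()
c0=np.array([.596,.0937]); x,f,n=circ(p,c0); print(x,f,n); c=x[:2]
print("hub->",onplane("top",[[185+256.5/3.6,165+251/3.6]],.040))
r_,a,G=lines(p,c)
print("idx",ang(r_,a,G,.036,.062,-70)); print("long",ang(r_,a,G,.069,.088,-12,5))
for s in np.arange(-72,60,12): print(round(s),[round(v,1) for v in ang(r_,a,G,.068,.074,-12+s,5)])
cr=np.array([[147,52],[629,178],[547,512],[48,380]])/3.6+[185,165]
B=onplane("top",cr,.018)[:,:2]; print(B, [np.linalg.norm(B[i]-B[i-1]) for i in range(4)])
d=B[0]-B[1]+B[3]-B[2]; th=np.degrees(np.arctan2(d[1],d[0])); d2=B[0]-B[3]+B[1]-B[2];print("jig y dir",th,"x dir",np.degrees(np.arctan2(d2[1],d2[0])))
cen=B.mean(0); u=np.array([np.cos(np.radians(th)),np.sin(np.radians(th))]); print("axis from board",cen+u*.0475)
print("pin top",onplane("top",[[185+176/3.6,165+267/3.6]],.063)[:,:2]-c)
print("face",onplane("top",[[185+513/3.6,165+282/3.6],[185+499/3.6,165+347/3.6]],.061))
E
```

```text
[0.59866246 0.093126   0.08852055] 0.00048191702940922343 234
hub-> [[0.59727878 0.09181997 0.04      ]]
idx (np.float64(-71.86467383177153), np.float64(-2.6570272601029323), np.float64(0.6718204982796542), np.float64(2064.0))
long (np.float64(-11.101951981267097), np.float64(-0.5119890936161423), np.float64(1.9426397713000707), np.float64(1481.0))
 ** On entry to DLASCL parameter number  4 had an illegal value
 ** On entry to DLASCL parameter number  4 had an illegal value
 ** On entry to DLASCL parameter number  4 had an illegal value
 ** On entry to DLASCL parameter number  4 had an illegal value
 ** On entry to DLASCL parameter number  5 had an illegal value
 ** On entry to DLASCL parameter number  4 had an illegal value
  lhs /= scale
Traceback (most recent call last):
  File "m.py", line 38, in ang
    m,b=np.polyfit(x,y,1,w=np.sqrt(w)); R0=np.average(x,weights=w)
        ~~~~~~~~~~^^^^^^^^^^^^^^^^^^^^
numpy.linalg.LinAlgError: SVD did not converge in Linear Least Squares
```

```bash
python3 - <<'E'
from m import *
c=np.array([.598,.0925])
cr=np.array([[147,52],[629,178],[547,512],[48,380]])/3.6+[185,165]
B=onplane("top",cr,.018)[:,:2]; print(B, [np.linalg.norm(B[i]-B[i-1]) for i in range(4)])
d=B[0]-B[1]+B[3]-B[2]; th=np.degrees(np.arctan2(d[1],d[0])); d2=B[0]-B[3]+B[1]-B[2];print("jig y dir",th,"x dir",np.degrees(np.arctan2(d2[1],d2[0])))
cen=B.mean(0); u=np.array([np.cos(np.radians(th)),np.sin(np.radians(th))]); print("axis from board",cen+u*.0475)
q=onplane("top",[[185+176/3.6,165+267/3.6]],.063)[0,:2]-c; print("pin",q,np.hypot(*q),np.degrees(np.arctan2(q[1],q[0])))
print("face",onplane("top",[[185+513/3.6,165+282/3.6],[185+499/3.6,165+347/3.6]],.061), "expected",c-u*.147)
D=np.load("top0.npy"); print("bottle",onplane("top",[[96,403],[145,380]],.15), D[400,98],D[380,140],D[450,500])
# finger start (23 mm behind pin) in tool axes at start
t=np.radians(109); F=c+.046*np.array([np.cos(t),np.sin(t)])-.026*np.array([-np.sin(t),np.cos(t)]); o=r.get_obs(); M=R.from_rotvec(o["orientation"]).as_matrix()
print("F",F,"shift tool",(np.array([*F,.30])-o["tcp_pos"])@M, "toolx",np.degrees(np.arctan2(M[1,0],M[0,0])),M[:,2])
E
```

```text
[[ 0.71794556  0.15871151]
 [ 0.64032149 -0.11965567]
 [ 0.4504269  -0.0687483 ]
 [ 0.52808391  0.21248139]] [np.float64(0.19732877651284356), np.float64(0.28898752031691877), np.float64(0.1965998858661956), np.float64(0.2917546048356753)]
jig y dir 74.49133581943303 x dir -15.410510327930433
axis from board [0.59689521 0.09146776]
pin [-0.01221263  0.04003188] 0.04185331317959096 106.96551213584598
face [[ 0.57560419 -0.05020213  0.061     ]
 [ 0.54028452 -0.04204656  0.061     ]] expected [ 0.55869454 -0.04914773]
bottle [[0.29776052 0.34886219 0.15      ]
 [0.33531265 0.26625602 0.15      ]] 0.6797034 0.7889351 1.6005052
F [0.60760735 0.14445863] shift tool [-0.55983826 -0.39775048 -0.08445811] toolx 167.06216557670564 [-2.77808392e-04 -1.61611542e-03 -9.99998655e-01]
```

Emit:
arm_command --plan "-0.05 0 -0.01 0; -0.05 0 -0.01 0; -0.05 0 -0.01 0; -0.05 0 0 0; -0.05 0 0 0; -0.05 0 0 0; -0.05 0 0 0; -0.05 0 0 0; -0.05 0 0 0; -0.05 0 0 0; -0.05 0 0 0; 0 -0.05 0 0; 0 -0.05 0 0; 0 -0.05 0 0; 0 -0.05 0 0; 0 -0.05 0 0; 0 -0.05 0 0; 0 -0.05 0 0; 0 -0.04 0 0" --hand 1 --grip_force 20

```text
clock: 2.48
tcp_pos: [0.5991, 0.1521, 0.2454]
orientation: [-0.356, -3.121, 0.001]
contact_force: [0.3, 0.6, -0.0]
grip_width: -0.0
gripper_force: 0.0
```

Emit:
arm_command --plan "0 0 0 10.5; 0 0 0 10.5; 0 0 0 10.5; 0 0 0 10.5; 0 0 0 10.5; 0 0 0 10.5; 0 0 0 10.5; 0 0 0 10.5; 0 0 0 10.5; 0 0 0 10.5; 0 0 0 10.5; 0 0 0 10.5; 0 0 0 10.5; 0 0 0 10.5; 0 0 0 0; 0 0 0 0"

```text
clock: 4.47
tcp_pos: [0.5996, 0.1547, 0.2455]
orientation: [3.092, 0.553, -0.001]
contact_force: [1.0, -0.8, 0.7]
grip_width: 0.0001
gripper_force: 0.0
```

```bash
cat > st.py <<'E'
from h import *
import sys
c=np.array([.5975,.092])
def st(th,off,z):
    o=r.get_obs(); M=R.from_rotvec(o["orientation"]).as_matrix(); t=np.radians(th)
    F=c+.046*np.array([np.cos(t),np.sin(t)])-off*np.array([-np.sin(t),np.cos(t)])
    print(o["clock"],o["tcp_pos"].round(4),"toolx",np.degrees(np.arctan2(M[1,0],M[0,0])).round(2),"want",th-90,"shift",((np.array([*F,z])-o["tcp_pos"])@M).round(4),o["contact_force"].round(1),o["joints"].round(2),o["grip_width"])
if __name__=="__main__": st(*map(float,sys.argv[1:]))
E
python3 st.py 108.5 .026 .06
```

```text
4.475 [0.5996 0.1547 0.2455] toolx 20.27 want 18.5 shift [0.0038 0.0129 0.1855] [ 1.  -0.8  0.7] [-0.86  0.42  0.69  1.7  -0.29  1.13 -1.3 ] 6.439137937350085e-05
```

Emit:
arm_command --plan "0.004 0.013 0.03 1.8; 0 0 0.03 0; 0 0 0.03 0; 0 0 0.03 0; 0 0 0 0; 0 0 0 0"

```text
clock: 5.22
tcp_pos: [0.6088, 0.1437, 0.1268]
orientation: [-3.101, -0.5, -0.002]
contact_force: [-0.6, -0.2, 1.1]
grip_width: -0.0004
gripper_force: 0.0
```

```bash
python3 - <<'E'
from st import *
st(108.5,.026,.06)
a=eyes.grab_frame("top")[0][165:320,185:400]; b=eyes.grab_frame("side")[0][190:300,240:400]
cv2.imwrite("pics/c1.png",np.hstack([cv2.resize(x,(400,400*x.shape[0]//x.shape[1])) [:275] for x in(a,b)])[...,::-1])
E
```

```text
5.225 [0.6088 0.1437 0.1268] toolx 18.31 want 18.5 shift [-0.0012 -0.0005  0.0668] [-0.6 -0.2  1.1] [-0.78  0.56  0.62  1.79 -0.4   0.92 -1.23] -0.0003540933790608323
```

View pics/c1.png

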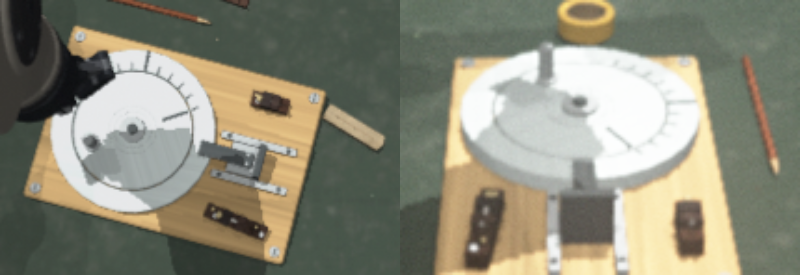

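The fingertip is at (100,65) in the left crop, behind the pin at (90,142), and hangs clear of everything. I'll descend.

Emit:
arm_command --plan "0 0 0.02 0; 0 0 0.02 0; 0 0 0.016 0; 0 0 0.01 0; 0 0 0 0; 0 0 0 0"

```text
clock: 6.08
tcp_pos: [0.6085, 0.1437, 0.0601]
orientation: [-3.102, -0.498, -0.001]
contact_force: [0.1, -0.2, -0.2]
grip_width: -0.0001
gripper_force: 0.0
```

```bash
python3 - <<'E'
from st import *
st(108.5,.026,.06)
a=eyes.grab_frame("top")[0][165:320,185:400]; b=eyes.grab_frame("side")[0][190:300,240:400]
cv2.imwrite("pics/c2.png",np.hstack([cv2.resize(x,(400,400*x.shape[0]//x.shape[1])) [:275] for x in(a,b)])[...,::-1])
E
```

```text
6.075 [0.6085 0.1437 0.0601] toolx 18.25 want 18.5 shift [-0.0009 -0.0004  0.0001] [ 0.1 -0.2 -0.2] [-0.74  0.64  0.57  1.83 -0.46  0.8  -1.18] -9.029131586734714e-05
```

View pics/c2.png

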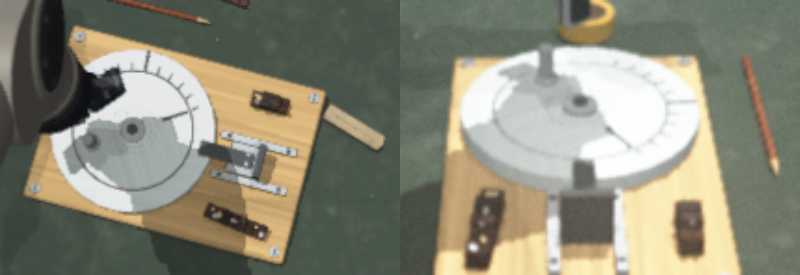

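```bash
python3 - <<'E'
from st import *
for P in([.6085,.1437,.046],[.583,.1356,.063]):
    print("side crop",((proj("side",P)-[240,190])*2.5+[400,0]).round(),"top crop",((proj("top",P)-[185,165])*400/215).round())
E
```

```text
side crop [[572.  55.]] top crop [[ 84. 119.]]
side crop [[544.  46.]] top crop [[ 88. 141.]]
```

```bash
python3 - <<'E'
from st import *
for n,(x0,x1,y0,y1) in(("top",(215,262,195,235)),("side",(298,325,180,206))):
    p,d=eyes.grab_frame(n); c_,f,M,o=cam(n)
    v,u=np.mgrid[y0:y1,x0:x1]; uv=np.c_[u.ravel(),v.ravel()]; _,D=ray(n,uv); z=d[uv[:,1],uv[:,0]]
    P=o+D*z[:,None]; g=p[uv[:,1],uv[:,0]].max(1)
    s=(z>0)&(P[:,2]>.04)&(P[:,2]<.12); P=P[s]; uv=uv[s]
    for lo in np.arange(.04,.12,.01):
        k=(P[:,2]>=lo)&(P[:,2]<lo+.01)
        if k.sum(): print(n,lo.round(2),k.sum(),P[k].min(0).round(3),P[k].max(0).round(3),uv[k].mean(0).round())
cv2.imwrite("pics/c3.png",np.hstack([cv2.resize(a,(400,400),interpolation=2) for a in(eyes.grab_frame("top")[0][180:260,200:280],eyes.grab_frame("side")[0][150:230,270:350])])[...,::-1])
E
```

```text
top 0.04 6 [0.601 0.086 0.04 ] [0.609 0.098 0.041] [256. 232.]
top 0.07 1 [0.604 0.137 0.078] [0.604 0.137 0.078] [230. 229.]
top 0.08 10 [0.597 0.132 0.081] [0.606 0.145 0.09 ] [229. 230.]
top 0.09 7 [0.598 0.131 0.09 ] [0.607 0.143 0.097] [229. 229.]
top 0.1 3 [0.6   0.131 0.101] [0.608 0.136 0.104] [230. 227.]
top 0.11 1 [0.607 0.128 0.118] [0.607 0.128 0.118] [231. 224.]
side 0.07 19 [0.595 0.134 0.075] [0.618 0.146 0.08 ] [308. 199.]
side 0.08 51 [0.595 0.129 0.081] [0.618 0.148 0.09 ] [308. 196.]
side 0.09 64 [0.595 0.128 0.09 ] [0.618 0.147 0.1  ] [308. 192.]
side 0.1 72 [0.595 0.129 0.1  ] [0.617 0.157 0.11 ] [308. 187.]
side 0.11 32 [0.593 0.128 0.11 ] [0.612 0.149 0.12 ] [306. 183.]
```

View pics/c3.png

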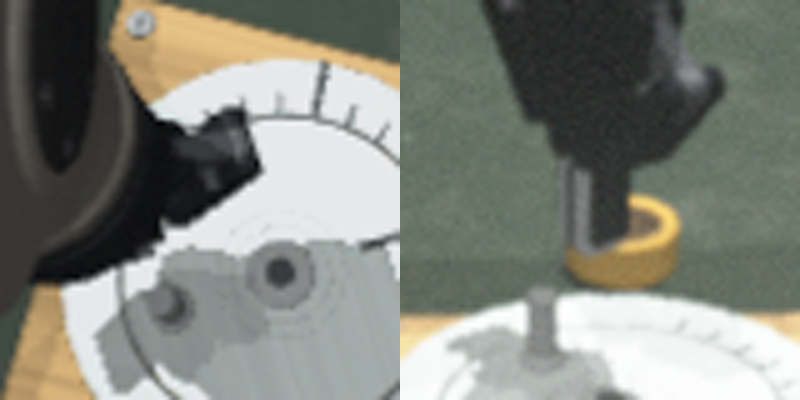

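The pictures and depth show the fingertip's lower end at z≈0.075, about 28 mm higher than the stated geometry gives. In side crop (590,250) it hangs above the pin top level at (540,295). I'll lower in steps and re-measure by depth.

Emit:
arm_command --plan "0 0 0.005 0; 0 0 0.005 0; 0 0 0.005 0; 0 0 0 0; 0 0 0 0"

```text
clock: 7.0
tcp_pos: [0.6081, 0.1437, 0.0447]
orientation: [3.102, 0.498, 0.0]
contact_force: [0.0, -0.2, 0.1]
grip_width: -0.0003
gripper_force: 0.0
```

```bash
cat > tip.py <<'E'
from st import *
def tip(box=(290,335,180,225),lo=.045):
    n="side";x0,x1,y0,y1=box
    p,d=eyes.grab_frame(n); c_,f,M,o=cam(n)
    v,u=np.mgrid[y0:y1,x0:x1]; uv=np.c_[u.ravel(),v.ravel()]; _,D=ray(n,uv); z=d[uv[:,1],uv[:,0]]
    P=o+D*z[:,None]; g=p[uv[:,1],uv[:,0]].max(1)
    s=(z>0)&(P[:,2]>lo)&(P[:,2]<.12)&(g<110)&(P[:,1]<.2); P=P[s]
    print("tip lowest z",np.sort(P[:,2])[:4].round(4),"x",P[:,0].min().round(4),P[:,0].max().round(4),"y",P[:,1].min().round(4)); return p
E
python3 -c "
from tip import *
st(108.5,.026,.06); tip()"
```

```text
7.0 [0.6081 0.1437 0.0447] toolx 18.26 want 18.5 shift [-0.0005 -0.0003 -0.0153] [ 0.  -0.2  0.1] [-0.73  0.66  0.55  1.84 -0.48  0.78 -1.17] -0.0002669969121884146
tip lowest z [0.0593 0.0604 0.0623 0.0624] x 0.5863 0.6303 y 0.1026
```

Emit:
arm_command --plan "0 0 0.005 0; 0 0 0.004 0; 0 0 0.003 0; 0 0 0 0; 0 0 0 0"

```text
clock: 7.68
tcp_pos: [0.6081, 0.1438, 0.0327]
orientation: [-3.102, -0.498, -0.0]
contact_force: [0.5, 0.4, 0.6]
grip_width: 0.0001
gripper_force: 0.0
```

```bash
python3 -c "
from tip import *
st(108.5,.026,.06); p=tip()
a=eyes.grab_frame('top')[0]
cv2.imwrite('pics/c4.png',np.hstack([cv2.resize(q,(400,400),interpolation=2) for q in(a[180:260,200:280],p[170:250,270:350])])[...,::-1])"
```

```text
7.675 [0.6081 0.1438 0.0327] toolx 18.26 want 18.5 shift [-0.0005 -0.0003 -0.0273] [0.5 0.4 0.6] [-0.72  0.68  0.54  1.84 -0.49  0.76 -1.16] 0.00011943115855428372
tip lowest z [0.0539 0.0545 0.0547 0.0566] x 0.5837 0.6316 y 0.0926
```

View pics/c4.png

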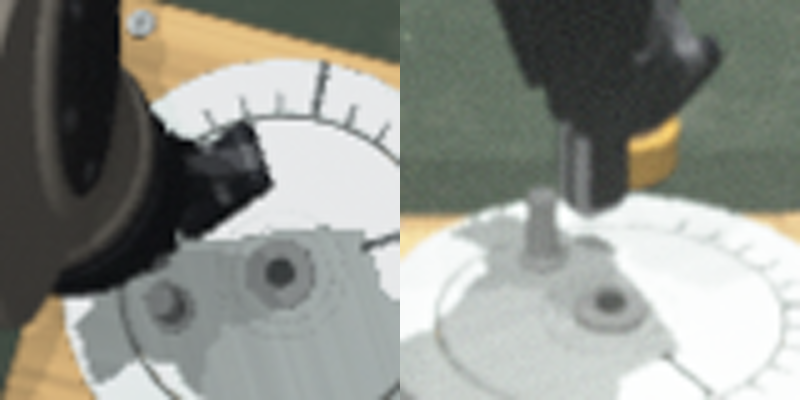

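The fingertip now overlaps the pin in height: tip at side crop (590,212), pin top at (540,190), turntable at about (545,260). I'll start the arc push.

Emit:
arm_command --plan "-0.003 0 0 0; -0.003 0 0 0; -0.003 0 0 0; -0.0024 -0.0008 0 -3; -0.0024 -0.0008 0 -3; -0.0024 -0.0008 0 -3; -0.0024 -0.0008 0 -3; -0.0024 -0.0008 0 -3; -0.0024 -0.0008 0 -3; -0.0024 -0.0008 0 -3; -0.0024 -0.0008 0 -3; 0 0 0 0"

```text
clock: 9.28
tcp_pos: [0.5797, 0.1373, 0.0328]
orientation: [-2.93, -1.132, -0.0]
contact_force: [-0.5, -0.1, -0.4]
grip_width: 0.0
gripper_force: 0.2
```

```bash
cat >> m.py <<'E'
def look(name=None,ai=-60,al=-11.5,c=np.array([.598,.0925])):
    p=eyes.grab_frame("top")[0]; r_,a,G=lines(p,c)
    s=(r_>.040)&(r_<.062)&(a>-90)&(a<20); h,e=np.histogram(a[s],110,(-90,20),weights=(G[s].astype(float))); n,_=np.histogram(a[s],110,(-90,20))
    mean=h/np.maximum(n,1); mean[n==0]=255; med=np.array([np.median(mean[max(0,i-8):i+9]) for i in range(110)]); k=np.argmax(med-mean); ai=e[k]+.5
    print("idx",[round(float(v),2) for v in ang(r_,a,G,.036,.062,ai,6)],"long",[round(float(v),2) for v in ang(r_,a,G,.069,.088,al,5)])
    if name: cv2.imwrite(name,cv2.resize(p[165:320,185:400,::-1],None,fx=3.6,fy=3.6,interpolation=2))
E
python3 - <<'E'
from st import *
st(132.5,.017,.032)
import m; m.look("pics/d1.png")
E
```

```text
9.275 [0.5797 0.1373 0.0328] toolx 42.23 want 42.5 shift [-0.0005 -0.0006  0.0008] [-0.5 -0.1 -0.4] [-0.66  0.62  0.43  1.91 -0.38  0.7  -0.83] 4.777692754377775e-05
idx [-45.53, -1.47, 2.07, 1829.0] long [-10.52, 0.05, 1.28, 1393.0]
```

View pics/d1.png

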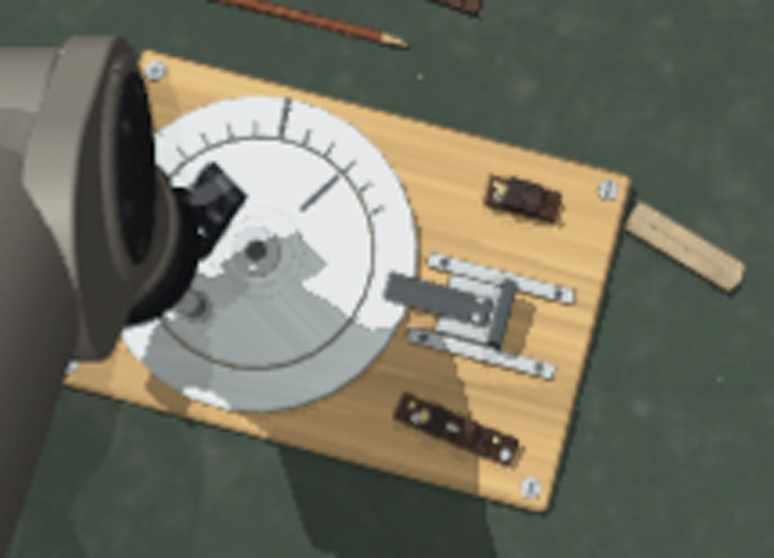

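The index line at crop (320,195) has turned toward the long line at (287,118), with about 35° to go.

Emit:
arm_command --plan "-0.0024 -0.0009 0 -3; -0.0024 -0.0009 0 -3; -0.0024 -0.0009 0 -3; -0.0024 -0.0009 0 -3; -0.0024 -0.0009 0 -3; -0.0024 -0.0009 0 -3; -0.0024 -0.0009 0 -3; -0.0024 -0.0009 0 -3; -0.0024 -0.0009 0 -3; -0.0024 -0.0009 0 -3; 0 0 0 0"

```text
clock: 10.7
tcp_pos: [0.5592, 0.1227, 0.0329]
orientation: [2.539, 1.85, 0.001]
contact_force: [-0.3, 0.5, 0.5]
grip_width: 0.0002
gripper_force: 0.2
```

```bash
python3 - <<'E'
from st import *
st(162.5,.017,.032)
import m; m.look("pics/d2.png"); m.look(c=np.array([.597,.0915]),al=-10.8)
E
```

```text
10.7 [0.5592 0.1227 0.0329] toolx 72.17 want 72.5 shift [-0.0007 -0.0003  0.0009] [-0.3  0.5  0.5] [-0.55  0.56  0.29  1.96 -0.26  0.66 -0.41] 0.00024335821161766363
idx [-17.08, 1.17, -0.62, 1517.0] long [-10.52, -0.01, 1.36, 1401.0]
idx [-15.54, -1.82, 1.48, 1529.0] long [-9.7, -1.46, 3.51, 1375.0]
```

View pics/d2.png

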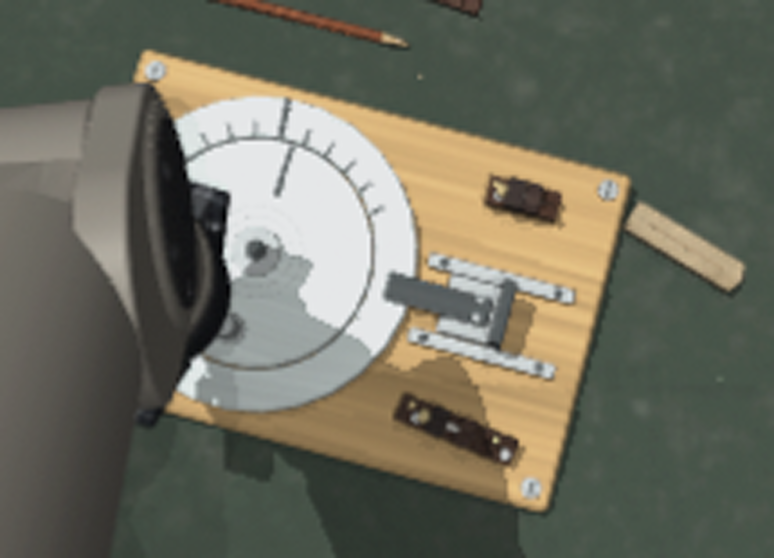

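The index line (292,150 to 277,195) now points about 6° short of the long line (288,98 to 284,136).

Emit:
arm_command --plan "-0.0012 -0.0005 0 -1.5; -0.0012 -0.0005 0 -1.5; -0.0012 -0.0005 0 -1.5; 0 0 0 0; 0 0 0 0"

```text
clock: 11.42
tcp_pos: [0.5564, 0.1195, 0.0327]
orientation: [-2.463, -1.95, 0.001]
contact_force: [0.7, 0.5, -0.3]
grip_width: -0.0002
gripper_force: 0.3
```

```bash
cat > fine.py <<'E'
from m import *
def fine(k=3):
    for _ in range(k):
        p=eyes.grab_frame("top")[0]
        for c in((.598,.0925),(.597,.0915)):
            r_,a,G=lines(p,np.array(c))
            i=ang(r_,a,G,.052,.0625,-12,7)[0]; i2=ang(r_,a,G,.038,.0625,-12,8); l=ang(r_,a,G,.069,.077,-10.5,5)[0]; l2=ang(r_,a,G,.069,.088,-10.5,5)
            print("near diff",round(l-i,2),"| full",round(l2[0]-i2[0],2),"slopes",round(i2[1],1),round(l2[1],1))
    return p
E
python3 - <<'E'
from fine import *
p=fine(2); cv2.imwrite("pics/d3.png",cv2.resize(p[180:250,230:300,::-1],None,fx=8,fy=8,interpolation=2))
E
```

```text
near diff 2.25 | full 2.09 slopes -0.6 -0.9
near diff 1.88 | full 1.55 slopes -0.6 -1.7
near diff 2.25 | full 2.09 slopes -0.6 -0.9
near diff 1.89 | full 1.55 slopes -0.6 -1.8
```

View pics/d3.png

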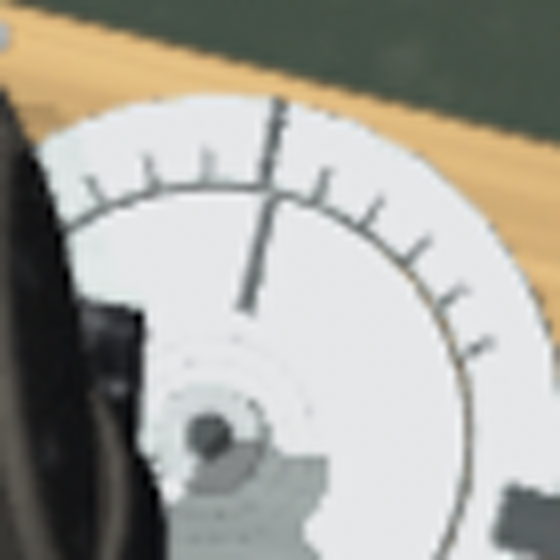

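The index line (273,200) is about 2° to the right of the long line (268,185), so a small push remains.

Emit:
arm_command --plan "-0.0007 -0.0003 0 -0.8; -0.0007 -0.0003 0 -0.8; 0 0 0 0; 0 0 0 0"

```text
clock: 12.02
tcp_pos: [0.5556, 0.1185, 0.0327]
orientation: [-2.435, -1.985, 0.0]
contact_force: [0.5, 0.9, -1.3]
grip_width: 0.0002
gripper_force: 0.5
```

```bash
python3 -c "
from fine import *
fine(2)"
```

```text
near diff 0.86 | full 0.65 slopes 0.8 -0.9
near diff 0.55 | full 0.2 slopes 1.0 -1.8
near diff 0.84 | full 0.65 slopes 0.9 -0.9
near diff 0.54 | full 0.19 slopes 1.0 -1.7
```

Emit:
arm_command --plan "-0.0003 -0.0001 0 -0.4; 0 0 0 0; 0 0 0 0"

```text
clock: 12.5
tcp_pos: [0.5555, 0.1182, 0.0327]
orientation: [-2.428, -1.993, 0.0]
contact_force: [0.7, 2.0, -0.9]
grip_width: -0.0
gripper_force: 0.6
```

```bash
python3 -c "
from fine import *
fine(1)"
```

```text
near diff 0.66 | full 0.41 slopes 0.9 -0.9
near diff 0.36 | full -0.03 slopes 1.3 -1.8
```

Emit:
arm_command --plan "0.005 0 0 0; 0.01 0 0 0; 0.01 0 0 0; 0 0 -0.03 0; 0 0 -0.04 0; 0 0 -0.04 4; 0 0 0 0"

```text
clock: 13.42
tcp_pos: [0.5628, 0.1442, 0.146]
orientation: [2.495, 1.907, 0.01]
contact_force: [0.7, -0.4, -0.6]
grip_width: -0.0001
gripper_force: 0.0
```

```bash
python3 -c "
from fine import *
p=fine(1)
o=r.get_obs(); M=R.from_rotvec(o['orientation']).as_matrix(); u=np.array([np.cos(np.radians(74.4)),np.sin(np.radians(74.4))])
F=np.array([.5975,.092])-u*.176
print(F,o['tcp_pos'],np.degrees(np.arctan2(M[1,0],M[0,0])),((np.array([*F,.024])-o['tcp_pos'])@M).round(4))"
```

```text
near diff 0.64 | full 0.42 slopes 1.2 -0.9
near diff 0.33 | full -0.03 slopes 1.5 -1.8
[ 0.55017011 -0.07751661] [0.5613033  0.14386389 0.144023  ] 74.83056094600103 [-0.2168  0.0469  0.1197]
```

Emit:
arm_command --plan "-0.04 0.008 0 0; -0.04 0.008 0 0; -0.04 0.008 0 0; -0.04 0.008 0 0; -0.04 0.008 0 0; -0.017 0.007 0 0.4; 0 0 0.03 0; 0 0 0.02 0; 0 0 0 0; 0 0 0 0"

```text
clock: 14.72
tcp_pos: [0.5492, -0.0784, 0.0929]
orientation: [2.502, 1.9, 0.0]
contact_force: [0.1, 0.1, 0.0]
grip_width: -0.0003
gripper_force: 0.0
```

```bash
cat > s.py <<'E'
from fine import *
o=r.get_obs(); M=R.from_rotvec(o['orientation']).as_matrix(); u=np.array([np.cos(np.radians(74.4)),np.sin(np.radians(74.4))])
F=np.array([.5975,.092])-u*.176
print(o['tcp_pos'],np.degrees(np.arctan2(M[1,0],M[0,0])),((np.array([*F,.024])-o['tcp_pos'])@M).round(4),o['contact_force'])
a=eyes.grab_frame("top")[0][200:320,260:400];b=eyes.grab_frame("side")[0][200:320,240:380]
import sys
cv2.imwrite(sys.argv[1],np.hstack([cv2.resize(x,(400,343),interpolation=2) for x in(a,b)])[...,::-1])
E
python3 s.py pics/e1.png
```

```text
[ 0.54918444 -0.07838444  0.09291806] 74.41164267241521 [0.0011 0.0007 0.0689] [0.12917616 0.10154333 0.00541308]
```

View pics/e1.png

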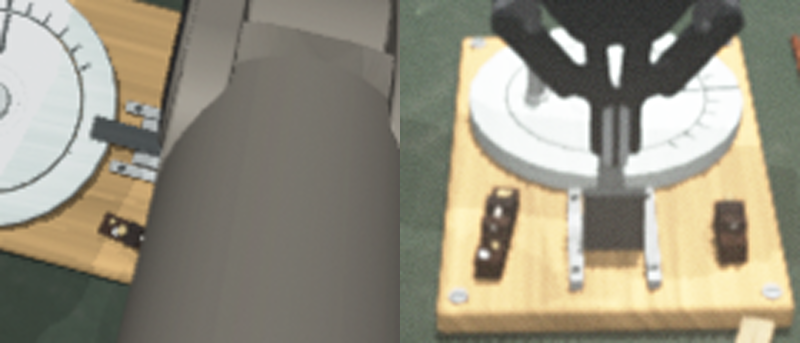

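The fingers at (612,150) in the side half line up with the push plate at (612,220) and hang clear in front of it. That was one picture over the limit of ten (this was the 11th), so I'll work from numbers from here.

Emit:
arm_command --plan "0 0.0007 0.025 0; 0 0 0.02 0; 0 0 0.015 0; 0 0 0.007 0; 0 0 0 0; 0 0 0 0"

```text
clock: 15.58
tcp_pos: [0.5499, -0.0793, 0.0263]
orientation: [2.503, 1.898, 0.001]
contact_force: [0.3, 0.3, 0.7]
grip_width: 0.0001
gripper_force: 0.0
```

Emit:
arm_command --plan "0.004 0 0 0; 0.004 0 0 0; 0.004 0 0 0; 0.004 0 0 0; 0.003 0 0 0; 0.003 0 0 0; 0.003 0 0 0; 0.003 0 0 0; 0.002 0 0 0; 0 0 0 0; 0 0 0 0"

```text
clock: 16.95
tcp_pos: [0.5576, -0.0499, 0.0257]
orientation: [-2.503, -1.899, -0.0]
contact_force: [-0.2, -0.2, -0.4]
grip_width: -0.0003
gripper_force: 0.2
```

```bash
cat > sl.py <<'E'
from h import *
c=np.array([.5975,.092]);u=np.array([np.cos(np.radians(74.4)),np.sin(np.radians(74.4))])
def jy():
    o=r.get_obs(); print("finger front jig y",((o["tcp_pos"][:2]-c)@u+.011).round(4),"z",o["tcp_pos"][2],o["contact_force"].round(2),o["clock"])
    d=eyes.grab_frame("side")[1]; C,f,M,O=cam("side"); v,w=np.mgrid[240:300,280:350]; uv=np.c_[w.ravel(),v.ravel()]
    _,D=ray("side",uv); z=d[uv[:,1],uv[:,0]]; P=O+D*z[:,None]; J=np.c_[(P[:,:2]-c)@[u[1],-u[0]],(P[:,:2]-c)@u,P[:,2]]
    s=(z>0)&(abs(J[:,0])<.017)&(J[:,2]>.027)&(J[:,2]<.056)&(J[:,1]<-.11)&(J[:,1]>-.165); print("plate face y pct",s.sum(),np.percentile(J[s,1],[10,25,50,75,90]).round(4))
jy()
E
python3 sl.py
```

```text
finger front jig y -0.1364 z 0.025660178284767812 [-0.21 -0.2  -0.43] 16.95
plate face y pct 166 [-0.1587 -0.1565 -0.1383 -0.1363 -0.1354]
```

Emit:
arm_command --plan "0.002 0 0 0; 0.002 0 0 0; 0.002 0 0 0; 0.001 0 0 0; 0.001 0 0 0; 0 0 0 0; 0 0 0 0"

```text
clock: 17.88
tcp_pos: [0.5596, -0.0424, 0.0257]
orientation: [-2.503, -1.899, -0.0]
contact_force: [-0.5, -0.8, 0.2]
grip_width: -0.0004
gripper_force: 0.6
```

Emit:
arm_command --plan "0.001 0 0 0; 0.001 0 0 0; 0 0 0 0; 0 0 0 0"

```text
clock: 18.38
tcp_pos: [0.5602, -0.0405, 0.0257]
orientation: [-2.503, -1.899, -0.0]
contact_force: [-0.2, -1.0, -0.4]
grip_width: -0.0001
gripper_force: 0.7
```

```bash
python3 sl.py
```

```text
finger front jig y -0.1267 z 0.025688831841694917 [-0.2  -1.05 -0.42] 18.375
plate face y pct 168 [-0.1484 -0.1473 -0.1424 -0.1267 -0.1257]
```

Emit:
arm_command --plan "0.001 0 0 0; 0 0 0 0; 0 0 0 0"

```text
clock: 18.8
tcp_pos: [0.5601, -0.0405, 0.0257]
orientation: [2.503, 1.898, -0.001]
contact_force: [-2.1, -4.0, 0.4]
grip_width: -0.0002
gripper_force: 2.6
```

Emit:
arm_command --plan "0.001 0 0 0; 0 0 0 0; 0 0 0 0"

```text
clock: 19.18
tcp_pos: [0.5602, -0.0405, 0.0257]
orientation: [2.504, 1.896, -0.002]
contact_force: [-2.2, -6.2, 0.3]
grip_width: -0.0
gripper_force: 3.7
```

The slide is at its stop: the position holds and the force is rising. I'll back off, rise clear and verify.

Emit:
arm_command --plan "-0.005 0 0 0; -0.01 0 0 0; -0.015 0 0 0; -0.02 0 0 0; 0 0 -0.04 0; 0 0 -0.05 0; 0 0 -0.05 0; -0.05 0 0 0; -0.05 0 0 0; -0.05 0 0 0; -0.05 0 0 0; 0 0 0 0; 0 0 0 0"

```text
clock: 20.8
tcp_pos: [0.4928, -0.2797, 0.1655]
orientation: [-2.504, -1.897, -0.0]
contact_force: [0.4, -0.4, 0.1]
grip_width: -0.0001
gripper_force: 0.0
```

```bash
python3 sl.py; python3 -c "
from fine import *
fine(1)"
```

```text
finger front jig y -0.3752 z 0.16551120708995232 [ 0.4  -0.44  0.1 ] 20.8
plate face y pct 66 [-0.1277 -0.1272 -0.1263 -0.1253 -0.1248]
near diff 0.65 | full 0.43 slopes 1.2 -0.9
near diff 0.34 | full -0.02 slopes 1.5 -1.7
```

The plate face is at y −126 mm, which is fully in, and the lines are still aligned to about 0.4°.

```bash
python3 -c "
from bench import ticket
print(ticket.hand_in())"
```

```text
the job is handed in; nothing more can be done
None
```

The job is handed in at about 21 s: the index line sits within about 0.5° of the long line, the clamp slide was pushed to its stop, and the arm is clear; I viewed 11 pictures, one over the limit of 10.

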